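Turn a frame on the gilder's indexing turntable and pack up its low corner

TASK

Bring the frame's low corner round to the robot's side: swing the turntable's red-handled lock open, turn the table one stop anticlockwise (seen from above) until it clicks home, and swing the lock fully shut again. Then take the wooden wedge from the bench and push it, thin end first, under the frame at that low corner until the bubble of the level lying across the frame stands between its two lines; leave the wedge there. Keep the level lying on the frame and the frame in its place on its pads, and do not disturb the other things on the bench.

Things in the scene. Friction and masses are not known exactly. Their poses are not given: they have to be found in the camera images.
- table_axis (a point): Middle of the turntable, on its axis, at the height of the top face of the plywood disc (48 mm above the bench). The disc is 310 mm across, on a steel index plate 356 mm across and a green cast base screwed to the bench. z up; this point does not turn with the disc: its x points to the side of the turntable away from the robot, its y to the robot's left.
- disc (a joint): Angle of the turntable, rad: 0 at the start, grows anticlockwise seen from above; it can be turned either way. A spring roller drops between pairs of pins on the index plate and makes a stop every 1.571 rad (90 degrees); leaving a stop takes about 8 N at a peg, then it turns easily, and it pulls itself home from about 0.05 rad away. It cannot turn while the lock is shut.
- peg_left (a point): One of the four black round turning pegs that stand on the disc 137 mm from its axis, at every 90 degrees: the one on the robot's left at the start, which comes to the robot's side with one stop anticlockwise. Pegs are 18 mm in diameter and stand 36 mm above the disc, tops 84 mm above the bench. The point is on the peg's axis, 22 mm above the disc, and goes round with the disc.
- lock (a joint): Angle of the lock lever, rad: 0 shut (its tongue lies between two pins of the index plate), up to 0.45 fully open; clear of the pins from about 0.2. Grows anticlockwise seen from above, about the upright axis through lock_pivot; the tongue and the handle then move away from the turntable. It stays where it is left; about 1.2 N at the handle moves it.
- lock_pivot (a point): On the upright pivot axis of the lock lever, 66 mm above the bench.
- lock_grip (a point): On the axis of the lock lever's upright red handle, outside the index plate on the robot's right, 66 mm above the bench. The handle is a round 19 mm in diameter that stands from 40 to 84 mm above the bench, 101 mm from the pivot axis; the lever's 10 mm rod is below it. The gap to the index plate is about 45 mm, and the plate's pins are 49 mm high.
- frame: Loose square picture frame, 200 x 200 mm, rails 45 mm wide and 26 mm high, two rails gilt and two red-brown, 0.65 kg. It lies on three cork pads on the disc; two are 13 mm high and the third, near the low corner, is worn to 5 mm, so that this corner sits 8 mm low (the frame leans 0.044 rad). Origin: middle of its underside; z up through the frame; the low corner lies towards its +x and +y. Dark wood stops stand against the rail on its -y side.
- low_corner (a point): The low corner: lower outside corner of the frame, at +100, +100 mm in its axes. At the start it is on the far left, after one stop anticlockwise on the near left of the robot. Its underside is then about 5 mm above the disc.
- wedge_place (a point): A good place for the wedge: on the lower outside edge of the rail on the frame's +y side, 42 mm from the low corner. Axes as the frame's: the wedge goes in along -y. The thin pad, 12 mm across, is 90 mm from the frame's middle in x and 88 mm in y and is not in the way here. Gap below the rail here 6 mm at the start, 13 mm when the frame is level. After the turn this rail faces the robot.
- level: Loose spirit level, a blue bar 256 x 24 x 20 mm, 0.18 kg, lying across the frame from the low corner to the opposite one. Origin: middle of its underside; x along the bar towards the low corner, z up.
- vial_mid (a point): Middle between the two black lines on the level's green vial, on its top. The lines are 19 mm apart.
- bubble_mid (a point): Middle of the level's white bubble, 12 mm long. It runs along the level's x axis towards the higher end: 0.45 mm for every mrad of lean, about 20 mm from the vial's middle at the start. It stands between the lines when its middle is within 3.5 mm of the vial's middle.
- wedge_mid (a point): Middle of the loose pale wooden wedge, half-way up: 100 mm long, 24 mm wide, flat below; 18 mm thick at the butt and 2 mm at the thin end, 30 g. x along its length towards the thin end, z up; the point is 5 mm above its underside and 50 mm from both ends. Each 10 mm that it is pushed in lifts the edge above it by 1.6 mm and moves the bubble by about 4 mm, so it ends about 69 mm under the rail; about 5 N pushes it.
- wedge_tip (a point): Middle of the wedge's thin end, 1 mm above its underside.
- cork_block: Bystander: cork sanding block 85 x 50 x 32 mm. Origin under its centre.
- brush_jar: Bystander: green glass jar of brushes, 64 mm across, 90 mm high, brushes to 215 mm. Origin under its centre.
- glue_bottle: Bystander: white glue bottle, 60 mm across, 150 mm high. Origin under its centre.
- bole_pot: Bystander: red-brown pot with a white lid, 64 mm across, 55 mm high. Origin under its centre.
- burnisher: Bystander: agate burnisher 165 mm long, 18 mm thick, lying along its x. Origin under its middle.
- tack_hammer: Bystander: hammer 240 mm long, lying along its x. Origin under its middle.
Not all that is in view belongs to the job. What is meant by the part that bears wedge_mid is not purple, and is the smaller of those in its own colour.

How it is judged:
By the outcome, as a careful person would: the job done as asked, in the order asked, and still so for the second after the job is handed in, with the robot touching nothing.
It also fails if it takes over 72 s, if anything falls off the work surface, if the arm or the gripper's body presses on something with over 40 N, if the wrist force passes 120 N, or if a joint passes its speed limit or range.

ROBOT

A 6-joint arm with a two-finger parallel gripper is mounted at the origin on the work surface. World frame = base frame: x ahead of the robot, y to its left, z up, the work surface at z = 0. Lengths are in m, angles in rad, forces in N, time in s.
With the tool pointing down it reaches from about 0.25 to 0.725 m from the base axis. Payload 4 kg.
Tool frame: the origin (TCP) lies midway between the tips of the shut fingers; the grasp point (between the pads) lies 19 mm behind it (bot.grip_point_offset is the distance from the TCP to the grasp point, in m); z points along the fingers, y is the line along which they close (so a half turn about z gives the same grasp; the last joint's range is limited). The gripper opens to 85 mm and grips with 20 to 120 N. Pads are 22 mm wide; open, the fingers measure 114 mm over their backs; the gripper's body (76 mm by 85 mm) begins 54 mm behind the grasp point. The pads swing forward as they close: fully open they stand 13 mm farther back than shut.
Start: joints at [1.252, 0.241, 0.005, 1.335, 0, 1.571], TCP at [0.157, 0.475, 0.231] pointing down, gripper open.
Joint ranges: [-2.72, 2.72], [-1.05, 1.87], [-1.09, 1.28], [-1.99, 2.15], [-1.42, 1.44], [-3.14, 3.14]. Speed limits (rad/s): [2.79, 2.79, 3.14, 3.14, 3.14, 3.14].

INTERFACE

Orientations are given as a unit quaternion [x, y, z, w].
In Python, from workcell import bot gives the robot as it stands.
- The arm moves only by the tool step_arm, never from a script. Its argument "targets" is text: rows parted by semicolons, each of 7 numbers parted by spaces: the opening, from -1 (shut) to 1 (fully open), so that 0 is half open, then the shift along the world's x, y, z normalised to -1 to 1, where 1 is 0.5 m, then the turn, a rotation vector about the world's x, y, z normalised to -1 to 1, where 1 is pi/4 rad. In form: gripper x y z wx wy wz; .... A call has 1 to 10 rows; each row is the pose to reach, as a shift and turn from the pose commanded when the call began; what a row does not reach only later rows make up. A row lasts 1/12 s, in which the tool goes at most 41.7 mm and 7.16 degrees, less where a joint would pass 70% of its speed; a pose out of reach is approached as far as the arm can. A call with a number of a shift or a turn outside -1 to 1 is refused whole. A call with a gripper value outside its range is refused whole. The fingers move at their own pace and stop on an object; the grip force is fixed at half the most. Time passes only in rows, so rows that repeat a pose let the fingers close. It gives the time, the measured TCP pose, the force, the opening and the grip force at its end, in the units of the state.
- bot.get_obs(): the state, without advancing time (a new reading comes with each control period).
- bot.camera(name): name is "side" or "top"; returns the picture (400x640x3 uint8, red, green, blue); there is no depth.
- bot.camera_info(name): a dict with "vertical_fov" (degrees; the focal length in pixels is half the picture's height over the tangent of half this angle, whatever the lens; pixels are square), "cx", "cy" (the principal point, pixels), "pose" (4x4, takes a point from camera to world coordinates). Camera axes: x right, y up, looking along -z (the intrinsics and any distortion apply to the point x, -y, -z); pixel columns grow to the right and rows downward; lengths in m; the calibration is good to about 2 mm. A picture is of the moment at which its call begins. camera_info takes no time and is no camera call.
- bot.job_done(): hands the job in; it is judged then, once.
The state is a dict: "clock": time; "joint_pos": joint angles; "joint_vel": joint speeds; "tau": joint torques, N m; "eef_pos": TCP position; "tool_rot": TCP orientation; "ft_force": force on the tool from outside, world axes, zero at the start; "ft_torque": the same for the moment, N m; "grip_width": finger opening in m; "grasp_force": force on a finger pad.
Only numpy, scipy, OpenCV 4.12 (cv2) and the standard library are available. Lean on these libraries where they do the work, as an engineer would, in place of code of your own. Each camera call takes 0.05 s, during which the arm holds its last target. There are 200 camera calls.

## Working session

There is one attempt and no reset: what is moved stays moved. The work goes in short steps, Python scripts to look and compute and a tool call to move; the robot and the scene stay as the last step left them, time stands still between calls to the robot, and variables do not carry over. Pictures are saved under pics/ and viewed, at most 10 in all, crops included, and the job is handed in when it is done.

Besides the shell and the picture viewer there is one more tool, called after "Request:" by a JSON object that holds its "fn" and its "kwargs", one argument or row to a line. step_arm: Moves the arm, as the interface text tells. Scaled input: -1 to 1 covers 0.5 m each way for a shift and pi/4 rad each way for a turn. Its arguments: {"type":"object","properties":{"targets":{"type":"string"}},"required":["targets"]}

```bash
mkdir -p pics; ls
python3 - <<'E'
from workcell import bot
import cv2
for n in("side","top"):
    print(n,bot.camera_info(n)); cv2.imwrite(f"pics/{n}0.png",cv2.cvtColor(bot.camera(n),cv2.COLOR_RGB2BGR))
print(bot.get_obs())
E
```

```text
pics
side {'vertical_fov': 42.089810853020445, 'cx': 329.7093968644622, 'cy': 201.51870607965867, 'pose': array([[ 0.97932371,  0.15733454, -0.12716488,  0.32263766],
       [-0.20143136,  0.70021172, -0.68492989, -1.05042192],
       [-0.01872079,  0.69638308,  0.71742605,  1.20069475],
       [ 0.        ,  0.        ,  0.        ,  1.        ]])}
top {'vertical_fov': 54.48860430024333, 'cx': 321.5427324936832, 'cy': 199.87619406464478, 'pose': array([[ 0.01633944,  0.99516962, -0.09680107,  0.41042675],
       [-0.99983053,  0.01708329,  0.00686039, -0.00673609],
       [ 0.00848093,  0.09667257,  0.99528011,  1.31413816],
       [ 0.        ,  0.        ,  0.        ,  1.        ]])}
{'clock': 0.1, 'joint_pos': array([ 1.25199349e+00,  2.41350396e-01,  3.87406070e-03,  1.33523200e+00,
       -9.06478237e-06,  1.57079376e+00]), 'joint_vel': array([ 1.35062920e-03, -7.79348335e-04,  1.02677526e-03, -4.05498346e-05,
       -8.11288641e-04,  8.44166692e-04]), 'tau': array([-5.89053634e-04, -3.73136795e+01,  2.53010738e+01,  1.08615871e-02,
       -3.71849580e-05, -8.08719172e-07]), 'eef_pos': array([0.15653848, 0.47426216, 0.2305014 ]), 'tool_rot': array([ 1.58725902e-01,  9.87322224e-01, -9.44603225e-04, -1.47270124e-04]), 'ft_force': array([ 0.15270708, -0.59553021, -0.20636316]), 'ft_torque': array([-0.00926046,  0.01353689, -0.03622712]), 'grasp_force': 0.0, 'grip_width': 0.08552904644463369}
```

View pics/top0.png

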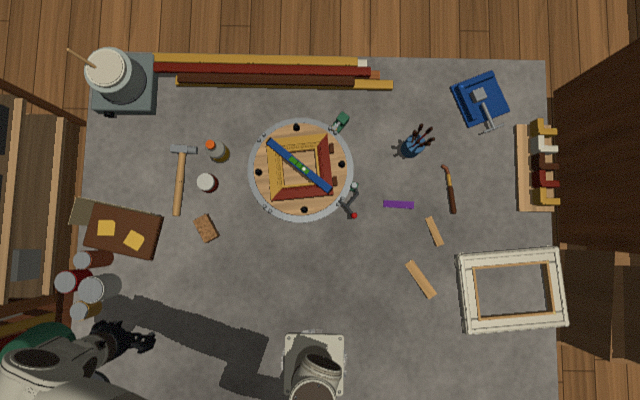

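View pics/side0.png

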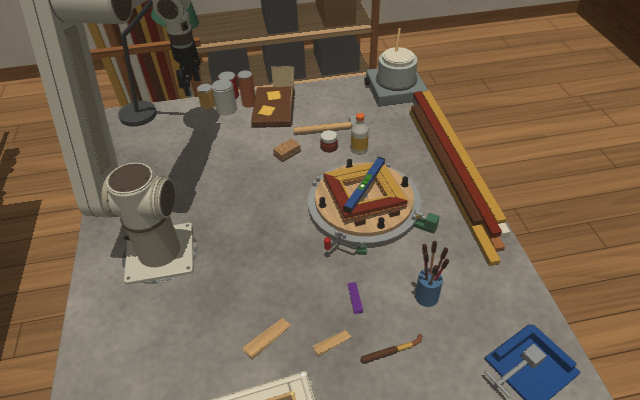

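The top view shows the turntable at (300,170), the red lock handle at (354,215) and three wedge-like pieces: purple (398,204), small pale (434,232) and large pale (421,279). The smaller pale one, at (434,232), fits: it isn't purple and is the smaller of its colour. I'll confirm in enlarged crops.

```bash
cat > h.py <<'E'
import numpy as np,cv2
from workcell import bot
def proj(n,p):
    i=bot.camera_info(n);T=np.linalg.inv(i["pose"]);q=T[:3,:3]@np.array(p)+T[:3,3]
    f=200/np.tan(np.radians(i["vertical_fov"]/2));return np.array([i["cx"]+f*q[0]/-q[2],i["cy"]+f*-q[1]/-q[2]])
def ray(n,u,v,z):
    i=bot.camera_info(n);P=i["pose"];f=200/np.tan(np.radians(i["vertical_fov"]/2))
    d=P[:3,:3]@np.array([(u-i["cx"])/f,-(v-i["cy"])/f,-1]);o=P[:3,3];return o+d*(z-o[2])/d[2]
def crop(src,out,x0,y0,x1,y1,k):
    im=cv2.imread(src) if isinstance(src,str) else cv2.cvtColor(src,cv2.COLOR_RGB2BGR)
    c=cv2.resize(im[y0:y1,x0:x1],None,fx=k,fy=k,interpolation=cv2.INTER_CUBIC)
    for x in range(x0-x0%-20,x1,20): cv2.putText(c,str(x),((x-x0)*k,10),0,.35,(255,255,255));cv2.line(c,((x-x0)*k,12),((x-x0)*k,18),(255,255,255))
    for y in range(y0-y0%-20,y1,20): cv2.putText(c,str(y),(8,(y-y0)*k+4),0,.35,(255,255,255));cv2.line(c,(0,(y-y0)*k),(6,(y-y0)*k),(255,255,255))
    cv2.imwrite(out,c)
E
python3 - <<'E'
from h import *
crop("pics/top0.png","pics/top0c.png",240,105,450,260+40,3)
crop("pics/side0.png","pics/side0c.png",230,150,440,360,2)
for n,uv in(("top",(302,170)),("top",(354,215)),("top",(434,232)),("top",(421,279))): print(ray(n,*uv,.05))
E
```

```text
[0.63111046 0.05051653 0.05      ]
[ 0.48566413 -0.12205807  0.05      ]
[ 0.43471271 -0.38282479  0.05      ]
[ 0.28344079 -0.33918812  0.05      ]
```

View pics/top0c.png

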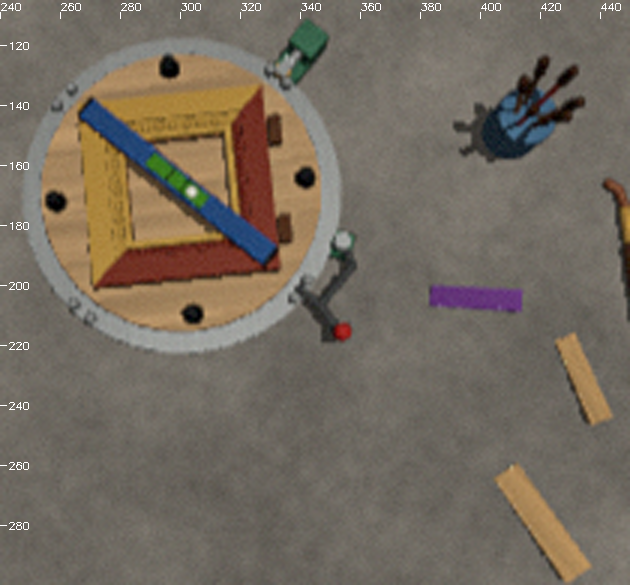

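View pics/side0c.png

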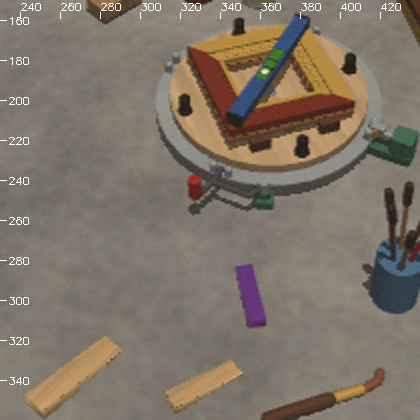

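Crops confirm three candidates: purple (398,204), the large pale piece (421,279) and the small pale wedge (434,232), whose ends are at about (429,217) and (441,246). The handle top is at (354,215) and the pivot at (354,185). I'll enlarge the wedge and lock further for the thin end.

Run:
```python
from h import *
a=("side",305,322,360,362),("top",415,210,470,250),("side",315,222,370,262),("top",330,180,385,220)
t=[]
for i,(n,x0,y0,x1,y1) in enumerate(a):
    crop(f"pics/{n}0.png",f"pics/t.png",x0,y0,x1,y1,7); t.append(cv2.imread("pics/t.png"))
cv2.imwrite("pics/z.png",np.vstack([np.hstack(t[:2]),np.hstack(t[2:])]))
```

```text
(no output)
```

View pics/z.png

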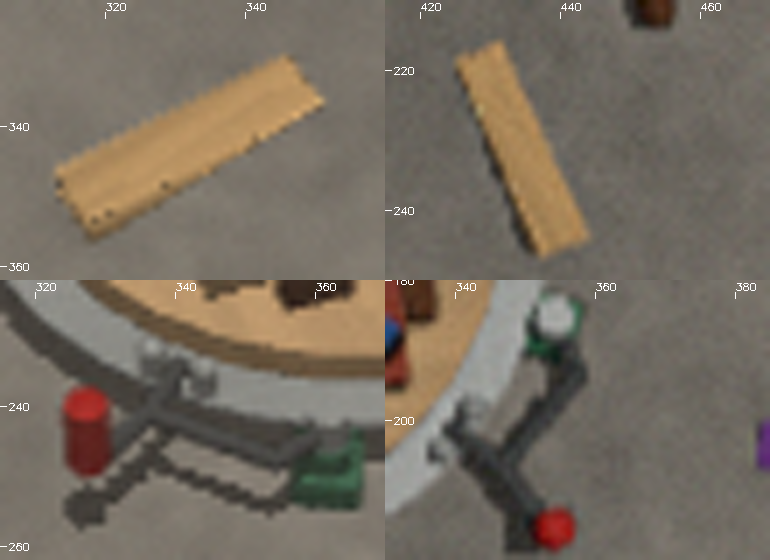

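Run:
```python
from h import *
R=lambda n,u,v,z:ray(n,u,v,z).round(4)
b=R("top",440.6,245.3,.018);t=R("top",428.6,217.2,.002);print("wedge",b,t,np.linalg.norm(b[:2]-t[:2]), (b+t)/2)
sb=R("side",315.3,351,.018);st=R("side",349,333,.002);print("side wedge",sb,st)
for nm,uv in dict(L=(258.2,171.5),F=(296,126),R=(341.8,163.5),N=(304,208.8)).items(): print(nm,R("top",*uv,.08))
for nm,uv in dict(F=(349.5,162),R=(405,181),B=(381,221),N=(322,201)).items(): print("side",nm,R("side",*uv,.084))
print("grip",R("top",353.7,215.3,.084),R("side",327,239,.084),"piv",R("top",354,185,.066),R("side",361,243,.066))
```

```text
wedge [ 0.3916 -0.4138  0.018 ] [ 0.4853 -0.3794  0.002 ] 0.09981507902115792 [ 0.43845 -0.3966   0.01   ]
side wedge [ 0.3933 -0.4197  0.018 ] [ 0.4885 -0.3798  0.002 ]
L [0.6185 0.1896 0.08  ]
F [0.7703 0.0717 0.08  ]
R [ 0.6494 -0.0786  0.08  ]
N [0.501  0.0401 0.08  ]
side F [0.6188 0.1759 0.084 ]
side R [0.7664 0.0514 0.084 ]
side B [ 0.6491 -0.0934  0.084 ]
side N [0.4984 0.0229 0.084 ]
grip [ 0.4827 -0.118   0.084 ] [ 0.4837 -0.1259  0.084 ] piv [ 0.5821 -0.1198  0.066 ] [ 0.577  -0.1461  0.066 ]
```

Shadows and the side view show the wedge's thin end is the far one, top pixel (428.6,217), with the butt at (440.6,245). Lock grip is about (0.483,-0.120), pivot (0.582,-0.120) and table axis (0.635,0.0555). Peg left is about 97° round. These match the given sizes (wedge 99.8 mm, lever 99 mm, pegs 271 mm apart). Moving to the lock.

Request:
{"fn": "step_arm", "kwargs": {
  "targets": "0 0.4 -0.68 0 0 0 0.407; 0 0.4 -0.68 0 0 0 0.407; 0 0.4 -0.68 0 0 0 0.407; 0 0.4 -0.68 0 0 0 0.407; 0 0.4 -0.68 0 0 0 0.407; 0 0.4 -0.68 0 0 0 0.407; 0 0.4 -0.68 0 0 0 0.407; 0 0.4 -0.68 0 0 0 0.407; 0 0.4 -0.68 0 0 0 0.407; 0 0.4 -0.68 0 0 0 0.407"
}}

```text
clock: 0.93
eef_pos: [0.3576, 0.1317, 0.2312]
tool_rot: [0.001, 1.0, -0.001, 0.0]
ft_force: [0.2, 1.2, 0.3]
grip_width: 0.0427
grasp_force: 0.0
```

Request:
{"fn": "step_arm", "kwargs": {
  "targets": "0 0.25 -0.503 -0.2 0 0 0; 0 0.25 -0.503 -0.2 0 0 0; 0 0.25 -0.503 -0.2 0 0 0; 0 0.25 -0.503 -0.2 0 0 0; 0 0.25 -0.503 -0.2 0 0 0; 0 0.25 -0.503 -0.2 0 0 0; 0 0.25 -0.503 -0.2 0 0 0; 0 0.25 -0.503 -0.2 0 0 0; 0 0.25 -0.503 -0.2 0 0 0; 0 0.25 -0.503 -0.2 0 0 0"
}}

```text
clock: 1.77
eef_pos: [0.4808, -0.1164, 0.1307]
tool_rot: [0.0, 1.0, 0.001, -0.001]
ft_force: [0.1, 0.3, 0.2]
grip_width: 0.0428
grasp_force: 0.0
```

Run:
```python
from h import *
print(bot.get_obs()["eef_pos"])
a,b=bot.camera("top"),bot.camera("side")
crop(a,"pics/t1.png",310,170,385,245,5);crop(b,"pics/t2.png",290,190,365,265,5)
cv2.imwrite("pics/lock1.png",np.hstack([cv2.imread("pics/t1.png"),cv2.imread("pics/t2.png")]))
```

```text
[ 0.48080279 -0.11642209  0.13069628]
```

View pics/lock1.png

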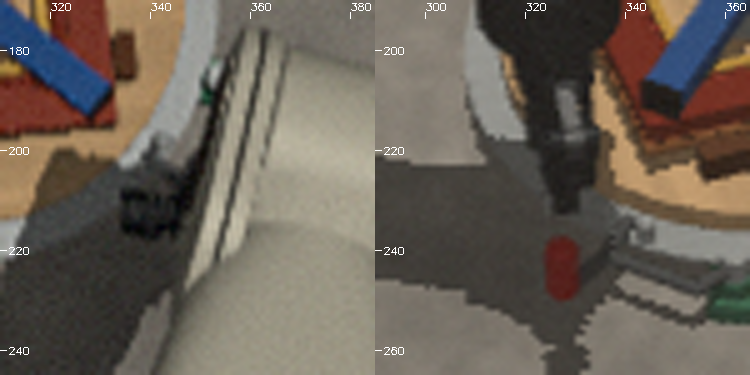

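The side crop shows the fingers straight above the red handle (column 327, handle top row 238). Lowering the cage over it.

Request:
{"fn": "step_arm", "kwargs": {
  "targets": "0 0 0 -0.05 0 0 0; 0 0 0 -0.1 0 0 0; 0 0 0 -0.15 0 0 0; 0 0 0 -0.15 0 0 0; 0 0 0 -0.15 0 0 0"
}}

```text
clock: 2.28
eef_pos: [0.4805, -0.1151, 0.0563]
tool_rot: [-0.002, 1.0, 0.0, -0.001]
ft_force: [-0.3, 0.1, 0.1]
grip_width: 0.0423
grasp_force: 0.0
```

Request:
{"fn": "step_arm", "kwargs": {
  "targets": "0 0 -0.03 0 0 0 0; 0 0.002 -0.06 0 0 0 0; 0 0.006 -0.08 0 0 0 0; 0 0.012 -0.1 0 0 0 0; 0 0.016 -0.11 0 0 0 0; 0 0.016 -0.118 0 0 0 0; 0 0.016 -0.118 0 0 0 0"
}}

```text
clock: 2.87
eef_pos: [0.4909, -0.1764, 0.057]
tool_rot: [-0.0, 1.0, -0.0, 0.001]
ft_force: [-0.6, -0.3, 0.5]
grip_width: 0.0425
grasp_force: 0.0
```

Request:
{"fn": "step_arm", "kwargs": {
  "targets": "0 0 -0.006 0 0 0 0; 0 0 -0.012 0 0 0 0; 0 0 -0.012 0 0 0 0"
}}

```text
clock: 3.12
eef_pos: [0.4906, -0.1769, 0.0565]
tool_rot: [-0.002, 1.0, 0.005, 0.001]
ft_force: [2.2, 13.4, 4.2]
grip_width: 0.0425
grasp_force: 6.9
```

Run:
```python
from h import *
print(bot.get_obs()["eef_pos"],bot.get_obs()["ft_force"])
b=bot.camera("side");
hsv=cv2.cvtColor(b,cv2.COLOR_RGB2HSV);m=((hsv[...,0]<6)|(hsv[...,0]>174))&(hsv[...,1]>170)&(hsv[...,2]>60);m[:225]=0;m[290:]=0;m[:,:290]=0;m[:,345:]=0
v,u=np.nonzero(m);print(len(u),u.mean(),v.min(),v.max(),v.mean());print(ray("side",u.mean(),v.mean(),.062))
for y in(-.12,-.155,-.164):print(y,proj("side",(.49,y,.062)))
```

```text
[ 0.49056735 -0.17694311  0.0564946 ] [ 2.18281703 13.41588422  4.16117307]<stdin>:5: RuntimeWarning: Mean of empty slice.
  ret = ret.dtype.type(ret / rcount)
Traceback (most recent call last):
ValueError: zero-size array to reduction operation minimum which has no identity
```

Reaction is 13 N at the expected end angle, so the lock is fully open. Backing off and going over to the left peg.

Request:
{"fn": "step_arm", "kwargs": {
  "targets": "0 0 0.03 0 0 0 0; 0 0 0.03 0 0 0 0; 0 0 0.03 0.08 0 0 0; 0 0 0.03 0.16 0 0 0; 0 0 0.03 0.22 0 0 0; 0 0 0.03 0.22 0 0 0"
}}

```text
clock: 3.67
eef_pos: [0.4937, -0.1686, 0.1733]
tool_rot: [-0.001, 1.0, -0.003, 0.006]
ft_force: [0.5, -1.1, 0.2]
grip_width: 0.0427
grasp_force: 0.0
```

Request:
{"fn": "step_arm", "kwargs": {
  "targets": "0 0.25 0.72 0 0 0 -0.925; 0 0.25 0.72 0 0 0 -0.925; 0 0.25 0.72 0 0 0 -0.925; 0 0.25 0.72 0 0 0 -0.925; 0 0.25 0.72 0 0 0 -0.925; 0 0.25 0.72 0 0 0 -0.925; 0 0.25 0.72 0 0 0 -0.925; 0 0.25 0.72 0 0 0 -0.925; 0 0.25 0.72 0 0 0 -0.925; 0 0.25 0.72 0 0 0 -0.925"
}}

```text
clock: 4.5
eef_pos: [0.6153, 0.1966, 0.1653]
tool_rot: [0.354, 0.935, -0.0, 0.0]
ft_force: [1.0, 0.2, 0.5]
grip_width: 0.0429
grasp_force: 0.0
```

Request:
{"fn": "step_arm", "kwargs": {
  "targets": "0 0 0 -0.08 0 0 -0.925; 0 0 0 -0.08 0 0 -0.925; 0 0 0 -0.08 0 0 -0.925; 0 0 0 -0.08 0 0 -0.925; 0 0 0 -0.08 0 0 -0.925; 0 0 0 -0.08 0 0 -0.925; 0 0 0 -0.08 0 0 -0.925; 0 0 0 -0.08 0 0 -0.925; 0 0 0 -0.08 0 0 -0.925"
}}

```text
clock: 5.25
eef_pos: [0.6146, 0.1929, 0.1259]
tool_rot: [0.663, 0.748, -0.0, 0.0]
ft_force: [-0.3, -0.8, 0.1]
grip_width: 0.0425
grasp_force: 0.0
```

Run:
```python
from h import *
print(bot.get_obs()["eef_pos"],bot.get_obs()["tool_rot"])
a,b=bot.camera("top"),bot.camera("side")
crop(a,"pics/t1.png",230,135,305,210,5);crop(b,"pics/t2.png",310,120,385,195,5)
cv2.imwrite("pics/peg1.png",np.hstack([cv2.imread("pics/t1.png"),cv2.imread("pics/t2.png")]))
print(proj("top",bot.get_obs()["eef_pos"]),proj("side",bot.get_obs()["eef_pos"]))
```

```text
[0.61462023 0.19294664 0.12589031] [ 6.63164033e-01  7.48473995e-01 -3.80629653e-04  1.14348071e-05]
[254.73261052 170.17040012] [347.1343677  148.79181652]
```

View pics/peg1.png

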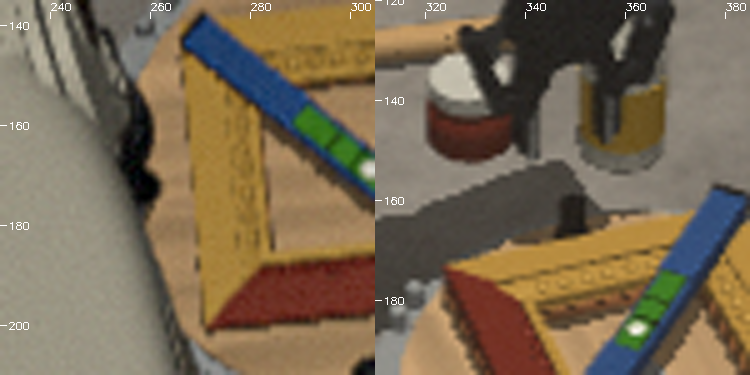

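Side crop: finger tips at (340,151) and (356,147), with the peg top at (349.6,159) between them, so the peg is about 4 mm further in x, as estimated. Descending over the peg.

Request:
{"fn": "step_arm", "kwargs": {
  "targets": "0 0.008 -0.004 -0.04 0 0 0; 0 0.008 -0.004 -0.09 0 0 0; 0 0.008 -0.004 -0.136 0 0 0; 0 0.008 -0.004 -0.136 0 0 0; 0 0.008 -0.004 -0.136 0 0 0"
}}

```text
clock: 5.77
eef_pos: [0.6173, 0.1908, 0.0569]
tool_rot: [0.664, 0.748, -0.002, -0.001]
ft_force: [0.0, -0.2, 1.2]
grip_width: 0.0429
grasp_force: 0.0
```

Run:
```python
import numpy as np
c=np.array([.635,.0556]);th=np.radians(96.75)
P=lambda a:c+.137*np.array([np.cos(th+a),np.sin(th+a)])
# lead so that trailing pad touches: pad gap 12mm -> lead 12/137 rad
for s,a in((0,np.r_[.05:.501:.05]),(.5,np.r_[.55:1.001:.05]),(1.,np.r_[1.05:1.501:.05])):
    for x in a: print(np.r_[(P(x)-P(s))/.5,(x-s)/(np.pi/4)].round(3))
    print()
```

```text
[-0.014 -0.002  0.064]
[-0.027 -0.005  0.127]
[-0.04  -0.008  0.191]
[-0.053 -0.012  0.255]
[-0.066 -0.016  0.318]
[-0.079 -0.022  0.382]
[-0.091 -0.028  0.446]
[-0.103 -0.034  0.509]
[-0.115 -0.041  0.573]
[-0.127 -0.049  0.637]

[-0.011 -0.008  0.064]
[-0.022 -0.017  0.127]
[-0.032 -0.026  0.191]
[-0.041 -0.036  0.255]
[-0.05  -0.046  0.318]
[-0.059 -0.057  0.382]
[-0.067 -0.068  0.446]
[-0.074 -0.079  0.509]
[-0.081 -0.091  0.573]
[-0.088 -0.103  0.637]

[-0.006 -0.012  0.064]
[-0.011 -0.025  0.127]
[-0.015 -0.038  0.191]
[-0.019 -0.051  0.255]
[-0.022 -0.065  0.318]
[-0.024 -0.078  0.382]
[-0.026 -0.092  0.446]
[-0.027 -0.105  0.509]
[-0.028 -0.119  0.573]
[-0.027 -0.133  0.637]
```

Request:
{"fn": "step_arm", "kwargs": {
  "targets": "0 -0.014 -0.002 0 0 0 0.064; 0 -0.027 -0.005 0 0 0 0.127; 0 -0.04 -0.008 0 0 0 0.191; 0 -0.053 -0.012 0 0 0 0.255; 0 -0.066 -0.016 0 0 0 0.318; 0 -0.079 -0.022 0 0 0 0.382; 0 -0.091 -0.028 0 0 0 0.446; 0 -0.103 -0.034 0 0 0 0.509; 0 -0.115 -0.041 0 0 0 0.573; 0 -0.127 -0.049 0 0 0 0.637"
}}

```text
clock: 6.6
eef_pos: [0.5575, 0.1676, 0.0612]
tool_rot: [0.457, 0.89, 0.002, 0.002]
ft_force: [2.2, 1.1, -0.9]
grip_width: 0.0426
grasp_force: 0.9
```

Request:
{"fn": "step_arm", "kwargs": {
  "targets": "0 -0.011 -0.008 0 0 0 0.064; 0 -0.022 -0.017 0 0 0 0.127; 0 -0.032 -0.026 0 0 0 0.191; 0 -0.041 -0.036 0 0 0 0.255; 0 -0.05 -0.046 0 0 0 0.318; 0 -0.059 -0.057 0 0 0 0.382; 0 -0.067 -0.068 0 0 0 0.446; 0 -0.074 -0.079 0 0 0 0.509; 0 -0.081 -0.091 0 0 0 0.573; 0 -0.088 -0.103 0 0 0 0.637"
}}

```text
clock: 7.43
eef_pos: [0.5133, 0.1159, 0.0611]
tool_rot: [0.222, 0.975, 0.001, 0.002]
ft_force: [1.1, 1.2, 0.3]
grip_width: 0.0427
grasp_force: 0.3
```

Request:
{"fn": "step_arm", "kwargs": {
  "targets": "0 -0.006 -0.012 0 0 0 0.064; 0 -0.011 -0.025 0 0 0 0.127; 0 -0.015 -0.038 0 0 0 0.191; 0 -0.019 -0.051 0 0 0 0.255; 0 -0.022 -0.065 0 0 0 0.318; 0 -0.024 -0.078 0 0 0 0.382; 0 -0.026 -0.092 0 0 0 0.446; 0 -0.027 -0.105 0 0 0 0.509; 0 -0.028 -0.119 0 0 0 0.573; 0 -0.027 -0.133 0 0 0 0.637"
}}

```text
clock: 8.27
eef_pos: [0.4997, 0.049, 0.0609]
tool_rot: [-0.026, 1.0, 0.0, 0.002]
ft_force: [0.0, 0.1, 1.0]
grip_width: 0.0426
grasp_force: 0.4
```

Request:
{"fn": "step_arm", "kwargs": {
  "targets": "0 0.001 -0.012 0 0 0 0.04; 0 0.002 -0.022 0 0 0 0.08; 0 0.003 -0.03 0 0 0 0.1; 0 0.003 -0.036 0 0 0 0.1; 0 0.003 -0.039 0 0 0 0.1; 0 0.003 -0.039 0 0 0 0.1; 0 0.003 -0.03 0 0 0 0.1; 0 0.003 -0.022 0 0 0 0.1; 0 0.003 -0.022 0 0 0 0.1; 0 0.003 -0.022 0 0 0 0.1"
}}

```text
clock: 9.1
eef_pos: [0.4991, 0.0383, 0.0582]
tool_rot: [-0.064, 0.998, -0.0, -0.0]
ft_force: [0.6, 0.1, -0.4]
grip_width: 0.0428
grasp_force: 0.0
```

Run:
```python
from h import *
print(bot.get_obs()["eef_pos"],bot.get_obs()["ft_force"])
a,b=bot.camera("top"),bot.camera("side")
crop(a,"pics/t1.png",240,110,360,220,3);crop(b,"pics/t2.png",290,140,440,250,3)
cv2.imwrite("pics/turn1.png",np.hstack([cv2.imread("pics/t1.png"),cv2.imread("pics/t2.png")]))
```

```text
[0.49910557 0.03833661 0.05818942] [ 0.57454193  0.08146977 -0.39067347]
```

View pics/turn1.png

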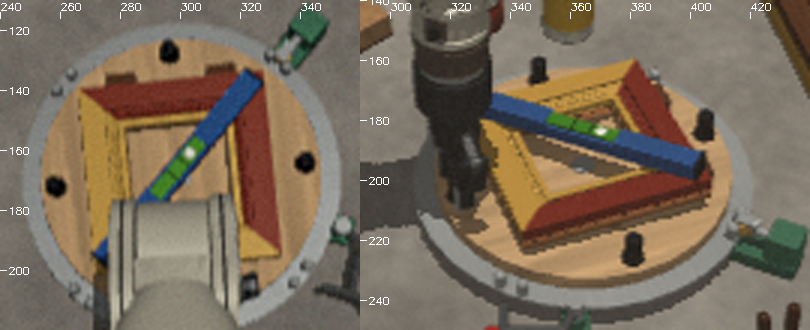

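The pegs are back at (258.5,172), (296.5,126.5) and (341.5,164), as at the start, so the table has clicked home with the low corner near left. Shutting the lock next.

Request:
{"fn": "step_arm", "kwargs": {
  "targets": "0 0 0 0.08 0 0 0; 0 0 0 0.15 0 0 0; 0 0 -0.05 0.2 0 0 -0.163; 0 -0.01 -0.12 0.2 0 0 -0.163; 0 -0.015 -0.2 0.2 0 0 -0.163; 0 -0.015 -0.28 0.2 0 0 -0.163; 0 -0.015 -0.36 0.2 0 0 -0.163; 0 -0.015 -0.406 0.2 0 0 -0.163; 0 -0.015 -0.406 0.2 0 0 -0.163; 0 -0.015 -0.406 0.2 0 0 -0.163"
}}

```text
clock: 10.03
eef_pos: [0.4914, -0.1664, 0.1581]
tool_rot: [0.002, 1.0, 0.0, -0.0]
ft_force: [0.1, 0.9, -0.1]
grip_width: 0.0426
grasp_force: 0.0
```

Request:
{"fn": "step_arm", "kwargs": {
  "targets": "0 0 0 -0.06 0 0 0; 0 0 0 -0.12 0 0 0; 0 0 0 -0.18 0 0 0; 0 0 0 -0.203 0 0 0; 0 0 0 -0.203 0 0 0"
}}

```text
clock: 10.45
eef_pos: [0.4886, -0.1626, 0.0533]
tool_rot: [-0.001, 1.0, 0.001, -0.004]
ft_force: [-1.2, 0.2, -0.1]
grip_width: 0.0427
grasp_force: 0.0
```

Request:
{"fn": "step_arm", "kwargs": {
  "targets": "0 0 0.03 0.006 0 0 0; 0 -0.003 0.055 0.006 0 0 0; 0 -0.008 0.075 0.006 0 0 0; 0 -0.011 0.09 0.006 0 0 0; 0 -0.013 0.1 0.006 0 0 0; 0 -0.014 0.106 0.006 0 0 0; 0 -0.014 0.112 0.006 0 0 0; 0 -0.014 0.112 0.006 0 0 0"
}}

```text
clock: 11.12
eef_pos: [0.4851, -0.1087, 0.0601]
tool_rot: [0.0, 1.0, 0.0, 0.001]
ft_force: [-0.6, -0.1, -0.5]
grip_width: 0.0425
grasp_force: 0.0
```

Request:
{"fn": "step_arm", "kwargs": {
  "targets": "0 0 0.006 0 0 0 0; 0 0 0.01 0 0 0 0; 0 0 0.01 0 0 0 0"
}}

```text
clock: 11.37
eef_pos: [0.4852, -0.1079, 0.06]
tool_rot: [0.002, 1.0, -0.004, 0.0]
ft_force: [-0.7, -10.8, -1.5]
grip_width: 0.0425
grasp_force: 5.6
```

Reaction is -10.8 N and the handle is back at its starting place, so the lock is shut. Going for the wedge.

Request:
{"fn": "step_arm", "kwargs": {
  "targets": "0 0 -0.02 0 0 0 0; 0 0 -0.02 0 0 0 0; 0 0 -0.02 0.08 0 0 0; 0 0 -0.02 0.16 0 0 0; 0.3 0 -0.1 0.18 0 0 0.1; 0.3 -0.05 -0.18 0.18 0 0 0.2; 0.3 -0.08 -0.26 0.18 0 0 0.3; 0.3 -0.1 -0.34 0.18 0 0 0.4; 0.3 -0.12 -0.42 0.18 0 0 0.456; 0.3 -0.14 -0.5 0.18 0 0 0.456"
}}

```text
clock: 12.2
eef_pos: [0.4153, -0.3505, 0.1499]
tool_rot: [-0.179, 0.984, 0.001, 0.001]
ft_force: [1.7, 0.6, -0.9]
grip_width: 0.0553
grasp_force: 0.0
```

Run:
```python
from h import *
e=bot.get_obs()["eef_pos"];a,b=bot.camera("top"),bot.camera("side")
# does the lock handle match the start? red blob in both
for n,im in(("top",a),("side",b)):
    for k in(0,1):
        i=im if k else cv2.cvtColor(cv2.imread(f"pics/{n}0.png"),cv2.COLOR_BGR2RGB)
        i=i.astype(int);m=(i[...,0]>110)&(i[...,1]<50)&(i[...,2]<50);w=np.zeros_like(m);
        if n=="top":w[205:240,340:375]=1
        else:w[228:285,310:345]=1
        v,u=np.nonzero(m&w);print(n,k,len(u),u.mean() if len(u) else 0,v.mean() if len(v) else 0)
print(e, np.array([.4034,-.4113])-e[:2])
```

```text
top 0 21 354.0 215.0
top 1 22 353.90909090909093 214.9090909090909
side 0 19 327.2105263157895 239.3684210526316
side 1 0 0 0
[ 0.41529608 -0.35046764  0.14988941] [-0.01189608 -0.06083236]
```

Request:
{"fn": "step_arm", "kwargs": {
  "targets": "0.3 -0.022 -0.06 0 0 0 0; 0.3 -0.022 -0.118 -0.06 0 0 0; 0.3 -0.022 -0.118 -0.14 0 0 0; 0.3 -0.022 -0.118 -0.21 0 0 0; 0.3 -0.022 -0.118 -0.21 0 0 0; 0.3 -0.022 -0.118 -0.21 0 0 0"
}}

```text
clock: 12.8
eef_pos: [0.4035, -0.4059, 0.0428]
tool_rot: [-0.178, 0.984, 0.003, -0.002]
ft_force: [0.0, 0.5, -0.1]
grip_width: 0.0556
grasp_force: 0.0
```

Run:
```python
from h import *
e=bot.get_obs()["eef_pos"];print(e)
b=bot.camera("side");print(proj("side",e),proj("side",(.4034,-.4113,.008)))
crop(b,"pics/w1.png",285,300,375,375,6)
```

```text
[ 0.40354663 -0.40590164  0.04278833]
[317.9902175  340.26522555] [318.81714108 349.18009694]
```

View pics/w1.png

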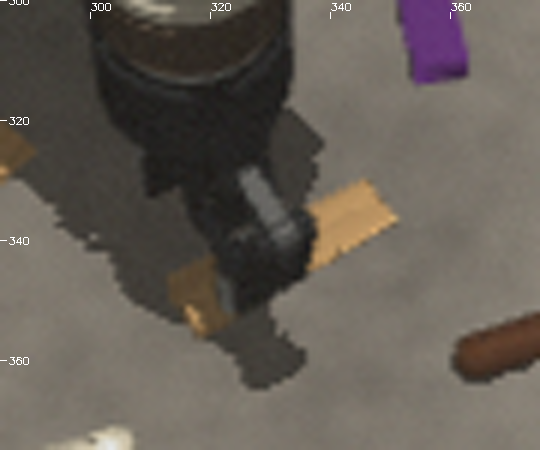

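The view shows the fingers straddling the small pale wedge near its butt at (318,347), with the thin end sticking out at (350,336). Lowering and gripping.

Request:
{"fn": "step_arm", "kwargs": {
  "targets": "0.3 0 -0.01 -0.04 0 0 0; 0.3 0 -0.01 -0.075 0 0 0; 0.3 0 -0.01 -0.075 0 0 0; -0.6 0 -0.01 -0.075 0 0 0; -0.6 0 -0.01 -0.075 0 0 0; -0.6 0 -0.01 -0.075 0 0 0; -0.6 0 -0.01 -0.075 0 0 0; -0.6 0 -0.01 -0.075 0 0 0; -0.6 0 -0.01 -0.075 0 0 0"
}}

```text
clock: 13.6
eef_pos: [0.4066, -0.4144, 0.0103]
tool_rot: [-0.178, 0.984, -0.002, 0.002]
ft_force: [-0.8, 0.8, 6.2]
grip_width: 0.022
grasp_force: 57.3
```

Request:
{"fn": "step_arm", "kwargs": {
  "targets": "-0.6 0 0 0.04 0 0 0; -0.6 0 0 0.1 0 0 0; -0.6 0 0 0.16 0 0 0; -0.6 0 0 0.22 0 0 0; -0.6 0 0 0.24 0 0 0; -0.6 0 0 0.24 0 0 0"
}}

```text
clock: 14.1
eef_pos: [0.4072, -0.4154, 0.1323]
tool_rot: [-0.178, 0.984, -0.004, 0.003]
ft_force: [0.5, -1.0, -0.4]
grip_width: 0.0219
grasp_force: 57.8
```

```bash
cat >> h.py <<'E'
def pale(im,box):
    x0,y0,x1,y1=box;h=cv2.cvtColor(im,cv2.COLOR_RGB2HSV)[y0:y1,x0:x1].astype(int)
    m=((h[...,0]>9)&(h[...,0]<24)&(h[...,1]>75)&(h[...,2]>60)).astype(np.uint8)
    n,l,s,c=cv2.connectedComponentsWithStats(m)
    return [(l==k,s[k],c[k]+[x0,y0]) for k in range(1,n) if s[k][4]>25]
E
python3 - <<'E'
from h import *
o=bot.get_obs();print(o["eef_pos"],o["grip_width"],o["grasp_force"],o["ft_force"])
for n,box in(("top",(395,200,470,300)),("side",(220,270,380,380))):
    im=bot.camera(n);cv2.imwrite(f"pics/{n}_lift.png",im[...,::-1])
    for m,s,c in pale(im,box):
        v,u=np.nonzero(m);p=np.c_[u+box[0],v+box[1]].astype(np.float32);print(n,s[4],c.round(1),cv2.boxPoints(cv2.minAreaRect(p)).round(1).tolist())
e=o["eef_pos"];d=np.array([.937,.35,0])
for k in(-.012,.088):print([proj(n,e+d*k+[0,0,.005]).round(1) for n in("top","side")])
E
```

```text
[ 0.40718552 -0.41539007  0.13229111] 0.021888208063560944 57.79541362338932 [ 0.48358261 -0.9852822  -0.36693364]
top 42 [453.4 206. ] [[450.70001220703125, 200.10000610351562], [454.1000061035156, 199.5], [456.29998779296875, 212.8000030517578], [452.8999938964844, 213.39999389648438]]
top 225 [445.8 226. ] [[436.20001220703125, 215.8000030517578], [444.29998779296875, 212.10000610351562], [455.20001220703125, 236.0], [447.0, 239.6999969482422]]
top 443 [420.3 279.1] [[403.3999938964844, 264.20001220703125], [412.0, 258.20001220703125], [436.70001220703125, 293.5], [428.1000061035156, 299.5]]
side 180 [341.4 312.3] [[330.0, 313.0], [346.29998779296875, 302.6000061035156], [352.1000061035156, 311.70001220703125], [335.79998779296875, 322.1000061035156]]
side 713 [265.4 338.1] [[241.10000610351562, 347.70001220703125], [282.5, 314.6000061035156], [292.0, 326.6000061035156], [250.6999969482422, 359.6000061035156]]
side 51 [315.1 326.3] [[310.8999938964844, 322.1000061035156], [315.8999938964844, 320.70001220703125], [319.1000061035156, 332.3999938964844], [314.1000061035156, 333.79998779296875]]
side 127 [370.3 356.5] [[359.79998779296875, 355.8999938964844], [378.79998779296875, 350.5], [380.79998779296875, 357.20001220703125], [361.79998779296875, 362.6000061035156]]
[array([454.9, 244.7]), array([314.4, 325.5])]
[array([442.9, 213.5]), array([350.4, 305.5])]
```

```bash
cat >> h.py <<'E'
from scipy.optimize import least_squares
def tri(ut,us):
    return least_squares(lambda p:np.r_[proj("top",p)-ut,proj("side",p)-us],[.45,-.3,.1])
E
python3 - <<'E'
from h import *
e=bot.get_obs()["eef_pos"]
q=[]
for a,b in(((436.2,215.8),(346.3,302.6)),((444.3,212.1),(352.1,311.7)),((440.2,214),(349.2,307.1))):
    r=tri(a,b);q.append(r.x);print(r.x.round(4),r.fun.round(1),(r.x-e).round(4))
w=q[0]-q[1];print("width",np.linalg.norm(w),"yaw",np.degrees(np.arctan2(-w[0],w[1])))
# TCP calibration check: gripper bias cannot be seen; wedge long-edge direction in top
for z in(.135,):
    a,b=ray("top",444.3,212.1,z),ray("top",455.2,236,z+.01);d=a-b;print(np.degrees(np.arctan2(d[1],d[0])))
im=cv2.imread("pics/side_lift.png");im2=cv2.imread("pics/top_lift.png")
crop(im[...,::-1],"pics/t1.png",290,285,370,350,5);crop(im2[...,::-1],"pics/t2.png",410,195,485,260,5)
cv2.imwrite("pics/lift.png",np.hstack([cv2.imread("pics/t1.png"),cv2.imread("pics/t2.png")]))
E
```

```text
[ 0.4833 -0.3676  0.1261] [ 0.  -0.1 -0.1  0. ] [ 0.0784  0.0456 -0.0013]
[ 0.4931 -0.3934  0.1229] [-0.1  0.6  0.5 -0.1] [ 0.0881  0.0198 -0.0046]
[ 0.4882 -0.3804  0.1244] [-0.   0.2  0.1 -0. ] [ 0.0832  0.0328 -0.0031]
width 0.027815591960006783 yaw 20.658839770100457
21.606702726185237
```

View pics/lift.png

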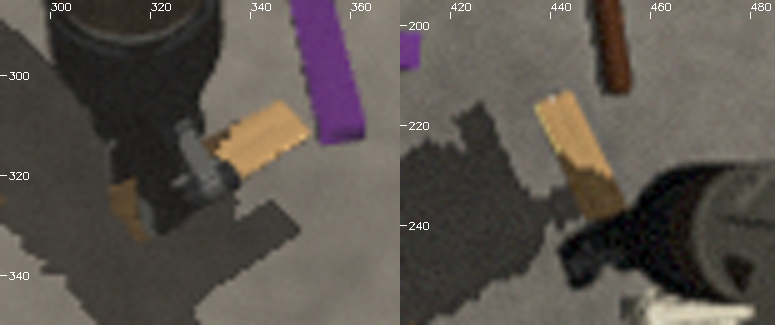

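The view shows the wedge held level, with its tip at side (350,308) and top (440,214). Triangulation puts the tip 89 mm ahead of the TCP. Carrying it to the frame.

Request:
{"fn": "step_arm", "kwargs": {
  "targets": "-0.6 0 0.08 0 0 0 -0.1; -0.6 0 0.16 0 0 0 -0.2; -0.6 0 0.24 0 0 0 -0.306; -0.6 0 0.32 0 0 0 -0.306; -0.6 0 0.4 0 0 0 -0.306; -0.6 0 0.48 0 0 0 -0.306; -0.6 0 0.56 0 0 0 -0.306; -0.6 0 0.64 0 0 0 -0.306; -0.6 0 0.72 0 0 0 -0.306; -0.6 0 0.8 0 0 0 -0.306"
}}

```text
clock: 15.03
eef_pos: [0.4028, -0.0114, 0.1254]
tool_rot: [-0.058, 0.998, 0.0, -0.002]
ft_force: [1.5, -1.4, -0.2]
grip_width: 0.0218
grasp_force: 57.8
```

Run:
```python
from h import *
c=np.array([ray("top",*p,.085)[:2] for p in((271.7,196.7),(333.3,195.7),(327.3,133.3),(266.7,140.7))])
print(c.round(4).tolist(),c.mean(0),[np.linalg.norm(c[i]-c[i-1]).round(3) for i in range(4)])
for i in range(4): d=c[i]-c[i-1];print(np.degrees(np.arctan2(d[1],d[0]))%90)
print(bot.get_obs()["eef_pos"])
```

```text
[[0.5374, 0.1434], [0.544, -0.0524], [0.7466, -0.0303], [0.7186, 0.1647]] [0.63662131 0.05633434] [np.float64(0.182), np.float64(0.196), np.float64(0.204), np.float64(0.197)]
6.709512243478656
1.923796793405117
6.233138421431915
8.176171008249028
[ 0.40277019 -0.01140868  0.12540699]
```

Request:
{"fn": "step_arm", "kwargs": {
  "targets": "-0.6 0.01 0.07 0 0 0 0; -0.6 0.03 0.14 0 0 0 0; -0.6 0.04 0.2 0 0 0 0; -0.6 0.04 0.2 -0.04 0 0 0; -0.6 0.04 0.2 -0.09 0 0 0; -0.6 0.04 0.2 -0.09 0 0 0; -0.6 0.04 0.2 -0.09 0 0 0"
}}

```text
clock: 15.62
eef_pos: [0.4219, 0.0863, 0.0799]
tool_rot: [-0.059, 0.998, -0.001, -0.004]
ft_force: [1.3, -0.4, 0.5]
grip_width: 0.022
grasp_force: 57.8
```

```bash
cat > chk.py <<'E'
from h import *
o=bot.get_obs();print(o["clock"],o["eef_pos"].round(4),o["ft_force"].round(1),o["grip_width"].round(4),o["tool_rot"].round(3))
for n,box in(("top",(270,130,345,190)),("side",(330,160,400,210))):
    im=bot.camera(n);x0,y0,x1,y1=box;c=im[y0:y1,x0:x1];h=cv2.cvtColor(c,cv2.COLOR_RGB2HSV).astype(int)
    g=((h[...,0]>40)&(h[...,0]<75)&(h[...,1]>90));n_,l,s,cc=cv2.connectedComponentsWithStats(cv2.dilate(g.astype(np.uint8),np.ones((3,3))))
    k=1+np.argmax(s[1:,4]) if n_>1 else 0;M=l==k;hull=np.zeros(M.shape,np.uint8)
    pts=np.argwhere(M)[:,::-1].astype(np.int32);cv2.fillConvexPoly(hull,cv2.convexHull(pts),1)
    hull=cv2.erode(hull,np.ones((3,3)))
    v,u=np.nonzero(hull);ctr=np.array([u.mean(),v.mean()])
    w=np.clip(c.min(2).astype(float)-70,0,None)*hull
    V,U=np.mgrid[:w.shape[0],:w.shape[1]];b=np.array([(w*U).sum(),(w*V).sum()])/max(w.sum(),1)
    P=np.c_[u,v]-ctr;_,S,Vt=np.linalg.svd(P,full_matrices=False)
    print(n,"vial",(ctr+[x0,y0]).round(1),"len",np.ptp(P@Vt[0]).round(1),"bubble",(b+[x0,y0]).round(1),"off px",((b-ctr)@Vt[0]).round(1),w.sum())
    cv2.imwrite(f"pics/{n}_last.png",im[...,::-1])
E
python3 chk.py
```

```text
Traceback (most recent call last):
  File "chk.py", line 2, in <module>
    o=bot.get_obs();print(o["clock"],o["eef_pos"].round(4),o["ft_force"].round(1),o["grip_width"].round(4),o["tool_rot"].round(3))
                                                                                  ^^^^^^^^^^^^^^^^^^^^^
AttributeError: 'float' object has no attribute 'round'
```

```bash
sed -i 's/o\["grip_width"\].round(4)/o["grip_width"]/' chk.py; python3 chk.py
```

```text
15.6167 [0.4219 0.0863 0.0799] [ 1.3 -0.4  0.5] 0.021965505110564703 [-0.059  0.998 -0.001 -0.004]
top vial [298.9 165.3] len 23.6 bubble [302.8 160.5] off px -6.2 1097.0
side vial [364.  181.8] len 24.5 bubble [370.1 183.1] off px 6.2 1074.0
```

Request:
{"fn": "step_arm", "kwargs": {
  "targets": "-0.6 0.004 0.006 -0.012 0 0 0; -0.6 0.004 0.006 -0.02 0 0 0; -0.6 0.004 0.006 -0.028 0 0 0; -0.6 0.004 0.006 -0.028 0 0 0; -0.6 0.004 0.006 -0.028 0 0 0"
}}

```text
clock: 16.13
eef_pos: [0.4268, 0.0896, 0.0682]
tool_rot: [-0.058, 0.998, -0.0, -0.0]
ft_force: [-0.2, -0.5, -0.1]
grip_width: 0.0216
grasp_force: 57.9
```

Request:
{"fn": "step_arm", "kwargs": {
  "targets": "-0.6 0 0 -0.006 0 0 0; -0.6 0 0 -0.012 0 0 0; -0.6 0 0 -0.012 0 0 0; -0.6 0 0 -0.012 0 0 0"
}}

```text
clock: 16.47
eef_pos: [0.4267, 0.0897, 0.0621]
tool_rot: [-0.058, 0.998, -0.0, -0.0]
ft_force: [0.9, -1.0, -0.4]
grip_width: 0.0214
grasp_force: 57.9
```

Request:
{"fn": "step_arm", "kwargs": {
  "targets": "-0.6 0 0 -0.004 0 0 0; -0.6 0 0 -0.004 0 0 0; -0.6 0 0 -0.004 0 0 0"
}}

```text
clock: 16.72
eef_pos: [0.4269, 0.0897, 0.0602]
tool_rot: [-0.059, 0.998, -0.0, -0.0]
ft_force: [0.2, 0.6, -0.6]
grip_width: 0.0219
grasp_force: 57.9
```

Request:
{"fn": "step_arm", "kwargs": {
  "targets": "-0.6 0 0 -0.004 0 0 0; -0.6 0 0 -0.004 0 0 0; -0.6 0 0 -0.004 0 0 0"
}}

```text
clock: 16.97
eef_pos: [0.427, 0.0898, 0.0583]
tool_rot: [-0.059, 0.998, -0.0, 0.0]
ft_force: [0.3, 0.5, -0.6]
grip_width: 0.0218
grasp_force: 57.9
```

Request:
{"fn": "step_arm", "kwargs": {
  "targets": "-0.6 0 0 -0.003 0 0 0; -0.6 0 0 -0.003 0 0 0; -0.6 0 0 -0.003 0 0 0"
}}

```text
clock: 17.22
eef_pos: [0.4271, 0.0898, 0.057]
tool_rot: [-0.059, 0.998, 0.0, 0.0]
ft_force: [-0.5, -0.0, 1.6]
grip_width: 0.0218
grasp_force: 58.2
```

Request:
{"fn": "step_arm", "kwargs": {
  "targets": "-0.6 0 0 -0.002 0 0 0; -0.6 0 0 -0.002 0 0 0; -0.6 0 0 -0.002 0 0 0"
}}

```text
clock: 17.47
eef_pos: [0.4269, 0.0898, 0.0559]
tool_rot: [-0.059, 0.998, 0.0, 0.0]
ft_force: [-1.8, -0.0, 3.1]
grip_width: 0.0214
grasp_force: 58.4
```

Wedge is touching the disc (3 N). Pushing in along (0.993, 0.117).

Request:
{"fn": "step_arm", "kwargs": {
  "targets": "-0.6 0.01 0.001 0 0 0 0; -0.6 0.02 0.002 0 0 0 0; -0.6 0.03 0.0035 0 0 0 0; -0.6 0.04 0.005 0 0 0 0; -0.6 0.05 0.006 0 0 0 0; -0.6 0.05 0.006 0 0 0 0"
}}

```text
clock: 17.97
eef_pos: [0.4528, 0.0931, 0.0565]
tool_rot: [-0.059, 0.998, 0.0, 0.0]
ft_force: [-2.5, -0.3, 10.8]
grip_width: 0.0214
grasp_force: 61.3
```

Request:
{"fn": "step_arm", "kwargs": {
  "targets": "-0.6 0.01 0.001 0 0 0 0; -0.6 0.02 0.002 0 0 0 0; -0.6 0.03 0.0035 0 0 0 0; -0.6 0.04 0.005 0 0 0 0; -0.6 0.04 0.005 0 0 0 0; -0.6 0.04 0.005 0 0 0 0"
}}

```text
clock: 18.47
eef_pos: [0.4669, 0.0952, 0.057]
tool_rot: [-0.059, 0.998, 0.0, -0.005]
ft_force: [-19.1, -0.5, 27.6]
grip_width: 0.0218
grasp_force: 63.4
```

```bash
python3 chk.py
```

```text
18.4667 [0.4669 0.0952 0.057 ] [-19.1  -0.5  27.6] 0.02184268284448351 [-0.059  0.998  0.    -0.005]
top vial [298.9 164.9] len 23.7 bubble [300.9 162.5] off px -3.1 1050.0
side vial [363.7 181.6] len 23.8 bubble [368.9 182.7] off px 5.3 1028.0
```

The bubble is already moving, but the wedge is pitched slightly tip-up in the grip, which presses on the disc edge at 28 N. I'll release it so it lies flat, then regrip lower.

Request:
{"fn": "step_arm", "kwargs": {
  "targets": "-0.6 -0.006 0 0.004 0 0 0; -0.4 -0.006 0 0.004 0 0 0; -0.1 -0.006 0 0.004 0 0 0; -0.1 -0.006 0 0.004 0 0 0; -0.1 -0.006 0 0.004 0 0 0"
}}

```text
clock: 18.98
eef_pos: [0.4695, 0.0953, 0.0574]
tool_rot: [-0.058, 0.998, -0.0, 0.0]
ft_force: [0.5, -0.7, -0.7]
grip_width: 0.0379
grasp_force: 0.0
```

```bash
python3 chk.py
```

```text
18.9833 [0.4695 0.0953 0.0574] [ 0.5 -0.7 -0.7] 0.03794988287296942 [-0.058  0.998 -0.     0.   ]
top vial [298.8 165.1] len 23.7 bubble [302.8 160.4] off px -6.1 1056.0
side vial [364.  181.7] len 24.5 bubble [370.1 183.1] off px 6.2 1049.0
```

Request:
{"fn": "step_arm", "kwargs": {
  "targets": "-0.1 0 0 -0.008 0 0 0; -0.1 0 0 -0.008 0 0 0; -0.6 0 0 -0.008 0 0 0; -0.6 0 0 -0.008 0 0 0; -0.6 0 0 -0.008 0 0 0; -0.6 0 0 -0.008 0 0 0"
}}

```text
clock: 19.58
eef_pos: [0.4687, 0.0953, 0.0537]
tool_rot: [-0.059, 0.998, 0.0, -0.0]
ft_force: [-0.5, -0.5, -0.4]
grip_width: 0.0222
grasp_force: 59.1
```

Request:
{"fn": "step_arm", "kwargs": {
  "targets": "-0.6 0.01 0.001 0 0 0 0; -0.6 0.02 0.002 0 0 0 0; -0.6 0.03 0.0035 0 0 0 0; -0.6 0.03 0.0035 0 0 0 0; -0.6 0.03 0.0035 0 0 0 0"
}}

```text
clock: 20.0
eef_pos: [0.4834, 0.0969, 0.0537]
tool_rot: [-0.059, 0.998, -0.0, -0.001]
ft_force: [-3.2, -0.1, 2.5]
grip_width: 0.0225
grasp_force: 59.4
```

```bash
python3 chk.py
```

```text
20.0 [0.4834 0.0969 0.0537] [-3.2 -0.1  2.5] 0.022491605907591562 [-0.059  0.998 -0.    -0.001]
top vial [298.7 164.9] len 23.6 bubble [302.5 160.4] off px -5.9 1077.0
side vial [364.1 181.5] len 23.8 bubble [368.6 182.6] off px 4.6 952.0
```

Request:
{"fn": "step_arm", "kwargs": {
  "targets": "-0.6 0.01 0.001 0 0 0 0; -0.6 0.02 0.002 0 0 0 0; -0.6 0.02 0.002 0 0 0 0; -0.6 0.02 0.002 0 0 0 0"
}}

```text
clock: 20.43
eef_pos: [0.4941, 0.098, 0.0537]
tool_rot: [-0.059, 0.998, 0.0, 0.0]
ft_force: [-2.2, 0.3, 1.2]
grip_width: 0.0221
grasp_force: 59.2
```

```bash
python3 chk.py
```

```text
20.4333 [0.4941 0.098  0.0537] [-2.2  0.3  1.2] 0.022066061834756703 [-0.059  0.998  0.     0.   ]
top vial [298.7 165.1] len 23.0 bubble [301.9 161.4] off px -4.9 1044.0
side vial [364.2 181.6] len 24.0 bubble [367.5 182.2] off px 3.3 1011.0
```

Request:
{"fn": "step_arm", "kwargs": {
  "targets": "-0.6 0.01 0.001 0 0 0 0; -0.6 0.02 0.002 0 0 0 0; -0.6 0.02 0.002 0 0 0 0; -0.6 0.02 0.002 0 0 0 0"
}}

```text
clock: 20.87
eef_pos: [0.504, 0.099, 0.0537]
tool_rot: [-0.059, 0.998, 0.0, 0.0]
ft_force: [-1.9, 0.3, 0.5]
grip_width: 0.0221
grasp_force: 59.2
```

```bash
python3 chk.py
python3 - <<'E'
from h import *
for n,(x0,y0,x1,y1) in(("top",(286,152,313,178)),("side",(350,173,380,190))):
    im=cv2.imread(f"pics/{n}_last.png")[y0:y1,x0:x1]; print(n,x0,y0)
    # g green, W white, k dark line, b blue
    for r in im:
        print("".join("W" if p.min()>120 else "k" if p.max()<60 else "g" if int(p[1])>int(p[0])+15 and int(p[1])>int(p[2])+15 else "b" if int(p[0])>int(p[2])+25 else "." for p in r))
E
```

```text
20.8667 [0.504  0.099  0.0537] [-1.9  0.3  0.5] 0.022132622245341592 [-0.059  0.998  0.     0.   ]
top vial [299.1 164.5] len 23.5 bubble [301.  162.3] off px -2.9 1081.0
side vial [364.5 181.5] len 24.0 bubble [366.4 181.6] off px 1.8 886.0
top 286 152
....................bbbbbbb
...................bbbbbbbb
...................bbbbbbbb
.................bggbbbbbbb
................bbggggbbbb.
................bggggggbbk.
...............bgggggggb...
...............gggggggbb...
..............gggggggbb....
..............WWWgggbbk....
............ggWWWggbbk.....
...........gggWWWgbbk......
..........bgggg.ggb........
.........bgggggggb.........
.........gggggggbb.........
........gggggggbb..........
.......gggggggbb...........
......gggggggbb.WW.........
.....gggggggbb..W..........
....bggggggbb..W...........
..bbggggggbb...............
..bbbgggggbb...............
...bbbgggbb................
....bbbgbb.................
W..kbbbbb..................
WW..bbbb...................
side 350 173
..............................
bb............................
bbbbb.........................
bbbbb.........................
bbbbgggg......................
bbbgggggggg...................
bbbggggggggggg................
bbbgggggggggggggg.............
.bbbbb.ggggggggWWW.g..........
..b..bbbb.gggggWWWggggg.......
bbbbbbbbbbbb.ggggggggggggg..bb
..kbbbbbbbbbbbb.kggggggggggbbb
.......b..bbbbbbbb.gggggggbbbb
..........bb..b.bbbbb.ggggbbbb
.............bbbbbbbbbbb.bbbbb
.................bbbbbbbbbbbbb
...................bb.bbbbbbbb
```

Request:
{"fn": "step_arm", "kwargs": {
  "targets": "-0.6 0.01 0.001 0 0 0 0; -0.6 0.016 0.002 0 0 0 0; -0.6 0.016 0.002 0 0 0 0; -0.6 0.016 0.002 0 0 0 0"
}}

```text
clock: 21.3
eef_pos: [0.5116, 0.1, 0.0537]
tool_rot: [-0.059, 0.998, -0.0, -0.0]
ft_force: [-3.8, -0.4, 1.3]
grip_width: 0.0223
grasp_force: 59.3
```

```bash
cat > prof.py <<'E'
from h import *
print(bot.get_obs()["eef_pos"])
# vial axis: fit green pixels' line, sample mean profile along it, map px->mm with horizontal level geometry z~.104
for n,box in(("top",(283,150,316,181)),("side",(345,170,385,195))):
    im=np.mean([bot.camera(n).astype(float) for _ in range(8)],0).astype(np.float32)
    x0,y0,x1,y1=box;c=im[y0:y1,x0:x1];g=(c[...,1]>c[...,0]+15)&(c[...,1]>c[...,2]+15)|(c.min(2)>110)
    nn,l,s,_=cv2.connectedComponentsWithStats(g.astype(np.uint8));M=l==1+np.argmax(s[1:,4])
    v,u=np.nonzero(M);P=np.c_[u,v].astype(float)+[x0,y0];m=P.mean(0);d=np.linalg.svd(P-m,full_matrices=False)[2][0]
    if d[0]<0:d=-d
    nrm=np.array([-d[1],d[0]]);t=np.arange(-15,15.01,.5)
    pr=np.mean([cv2.remap(im,(m[0]+t*d[0]+k*nrm[0]).astype(np.float32)[None],(m[1]+t*d[1]+k*nrm[1]).astype(np.float32)[None],cv2.INTER_CUBIC)[0] for k in(-1,-.5,0,.5,1)],0)
    mm=np.array([(ray(n,*(m+x*d),.104)-ray(n,*m,.104))[:2] for x in t]);mm=np.sign(t)*np.linalg.norm(mm,axis=1)
    print(n,m.round(1),d.round(2));
    for a,b in zip(mm,pr): print(f"{a:.4f}",b.astype(int))
E
python3 prof.py
```

```text
[0.51162882 0.09996745 0.05373137]
top [299.1 164.6] [ 0.66 -0.75]
-0.0475 [60 60 60]
-0.0459 [41 48 63]
-0.0443 [31 49 83]
-0.0427 [ 29  57 107]
-0.0412 [ 32  69 122]
-0.0396 [ 39  83 115]
-0.0380 [ 50 101  83]
-0.0364 [ 60 118  48]
-0.0348 [ 67 128  33]
-0.0333 [ 68 131  31]
-0.0317 [ 68 130  33]
-0.0301 [ 68 129  34]
-0.0285 [ 67 128  36]
-0.0269 [ 66 127  34]
-0.0254 [ 65 126  33]
-0.0238 [ 66 127  33]
-0.0222 [ 66 127  34]
-0.0206 [ 66 127  34]
-0.0190 [ 66 128  33]
-0.0174 [ 67 128  34]
-0.0159 [ 68 129  34]
-0.0143 [ 65 125  32]
-0.0127 [ 55 109  28]
-0.0111 [44 85 21]
-0.0095 [40 77 18]
-0.0079 [48 92 25]
-0.0063 [ 69 117  44]
-0.0048 [ 99 137  77]
-0.0032 [140 158 123]
-0.0016 [179 182 164]
0.0000 [204 202 191]
0.0016 [210 209 198]
0.0032 [205 206 189]
0.0048 [188 192 169]
0.0064 [157 166 137]
0.0079 [113 131  95]
0.0095 [ 76 108  57]
0.0111 [ 60 108  35]
0.0127 [ 61 122  30]
0.0143 [ 65 129  31]
0.0159 [ 66 128  33]
0.0175 [ 66 127  34]
0.0191 [ 66 127  33]
0.0207 [ 66 127  35]
0.0223 [ 66 128  36]
0.0238 [ 67 128  35]
0.0254 [ 66 127  35]
0.0270 [ 66 127  34]
0.0286 [ 67 1
[... 880 characters left out ...]
69 125  40]
-0.0032 [115 153  86]
-0.0016 [174 187 148]
0.0000 [209 210 186]
0.0016 [214 215 194]
0.0032 [217 220 199]
0.0047 [205 212 186]
0.0063 [168 180 149]
0.0079 [117 131 100]
0.0095 [75 94 58]
0.0111 [58 91 37]
0.0126 [ 58 108  32]
0.0142 [ 64 122  37]
0.0158 [ 65 126  38]
0.0174 [ 65 126  37]
0.0189 [ 63 125  36]
0.0205 [ 63 125  36]
0.0221 [ 65 125  36]
0.0236 [ 65 125  37]
0.0252 [ 65 125  37]
0.0268 [ 65 126  38]
0.0283 [ 64 125  37]
0.0299 [ 63 125  36]
0.0315 [ 64 125  36]
0.0330 [ 65 126  36]
0.0346 [ 66 126  34]
0.0362 [ 64 120  41]
0.0377 [ 59 106  68]
0.0393 [ 54  90 105]
0.0408 [ 53  83 124]
0.0424 [ 53  80 126]
0.0439 [ 53  79 124]
0.0455 [ 53  79 123]
0.0471 [ 53  79 123]
```

Profiles show the lines at about ±9.6 mm and the bubble middle at +2 mm. I'll push 4 mm more and release.

Request:
{"fn": "step_arm", "kwargs": {
  "targets": "-0.6 0.004 0 0 0 0 0; -0.6 0.009 0.001 0 0 0 0; -0.6 0.009 0.001 0 0 0 0; -0.5 0.009 0.001 0 0 0 0; -0.3 0.009 0.001 0 0 0 0; -0.2 0.009 0.001 0 0 0 0; -0.2 0.009 0.001 0 0 0 0; -0.2 0.009 0.001 0 0 0 0"
}}

```text
clock: 22.77
eef_pos: [0.5176, 0.1007, 0.0543]
tool_rot: [-0.058, 0.998, 0.0, 0.001]
ft_force: [-0.0, -0.2, -0.3]
grip_width: 0.0344
grasp_force: 0.0
```

```bash
python3 prof.py | awk '/to|si|eef|\[0/ || ($1>-0.0145 && $1<0.0145)'
```

```text
[0.51761094 0.10067144 0.05425927]
top [299.1 164.5] [ 0.66 -0.75]
-0.0143 [ 64 126  32]
-0.0127 [ 54 106  27]
-0.0111 [40 79 18]
-0.0095 [38 68 20]
-0.0079 [61 87 44]
-0.0063 [105 124  86]
-0.0048 [150 160 132]
-0.0032 [188 190 171]
-0.0016 [210 209 196]
0.0000 [218 214 205]
0.0016 [208 204 194]
0.0032 [181 183 162]
0.0048 [137 153 117]
0.0064 [ 93 126  72]
0.0079 [ 59 103  37]
0.0095 [46 92 22]
0.0111 [ 51 102  25]
0.0127 [ 62 120  31]
0.0143 [ 66 128  33]
side [364.9 181.3] [0.95 0.31]
-0.0143 [ 62 119  35]
-0.0127 [54 97 30]
-0.0111 [44 81 23]
-0.0095 [52 92 29]
-0.0079 [ 93 129  67]
-0.0063 [150 170 123]
-0.0048 [188 195 162]
-0.0032 [203 205 180]
-0.0016 [211 210 189]
0.0000 [210 210 189]
0.0016 [202 205 182]
0.0032 [171 183 150]
0.0047 [123 147 103]
0.0063 [ 79 107  60]
0.0079 [53 81 34]
0.0095 [51 87 30]
0.0111 [ 59 107  33]
0.0126 [ 65 122  36]
0.0142 [ 65 126  37]
```

The bubble is centred with the wedge released. Retreating straight up.

Request:
{"fn": "step_arm", "kwargs": {
  "targets": "-0.2 -0.004 0 0.02 0 0 0; -0.2 -0.006 0 0.06 0 0 0; -0.2 -0.01 0 0.12 0 0 0; -0.2 -0.05 0 0.2 0 0 0; -0.2 -0.12 0 0.26 0 0 0; -0.2 -0.18 0 0.3 0 0 0; -0.2 -0.2 0 0.3 0 0 0; -0.2 -0.2 0 0.3 0 0 0"
}}

```text
clock: 24.23
eef_pos: [0.415, 0.1006, 0.2062]
tool_rot: [-0.059, 0.998, 0.0, 0.002]
ft_force: [1.1, -0.2, -0.5]
grip_width: 0.0341
grasp_force: 0.0
```

```bash
python3 prof.py | awk '/to|si|eef|\[0/ || ($1>-0.0145 && $1<0.0145)'
python3 - <<'E'
from h import *
im=bot.camera("top").astype(int)
m=(im[...,0]>110)&(im[...,1]<50)&(im[...,2]<50);w=np.zeros_like(m);w[205:240,340:375]=1
v,u=np.nonzero(m&w);print("lock",u.mean(),v.mean())
# change map for bystanders vs start
d=np.abs(im-cv2.imread("pics/top0.png")[...,::-1].astype(int)).max(2)
for k,(x,y) in dict(cork=(205,228),jar=(410,147),glue=(217,151),pot=(207,183),burn=(449,188),ham=(180,180),purple=(398,204),big=(421,279)).items(): print(k,(d[y-20:y+20,x-18:x+18]>45).sum())
E
```

```text
[0.41501115 0.10063426 0.20615277]
top [299.1 164.5] [ 0.66 -0.75]
-0.0143 [ 64 125  32]
-0.0127 [ 52 106  25]
-0.0111 [39 79 17]
-0.0095 [38 68 19]
-0.0079 [61 87 44]
-0.0063 [104 123  86]
-0.0048 [149 159 131]
-0.0032 [187 189 170]
-0.0016 [209 207 195]
0.0000 [217 214 204]
0.0016 [207 204 193]
0.0032 [180 182 161]
0.0048 [136 152 116]
0.0064 [ 93 125  71]
0.0079 [ 60 103  38]
0.0095 [47 92 24]
0.0111 [ 52 101  26]
0.0127 [ 62 119  32]
0.0143 [ 67 128  34]
side [364.9 181.3] [0.95 0.31]
-0.0143 [ 64 119  37]
-0.0127 [55 98 33]
-0.0111 [45 82 25]
-0.0095 [53 93 30]
-0.0079 [ 94 129  67]
-0.0063 [150 170 123]
-0.0048 [188 195 162]
-0.0032 [203 205 180]
-0.0016 [211 210 189]
0.0000 [210 210 189]
0.0016 [202 206 182]
0.0032 [171 184 150]
0.0047 [124 148 104]
0.0063 [ 81 108  62]
0.0079 [54 82 36]
0.0095 [52 88 31]
0.0111 [ 60 108  33]
0.0126 [ 66 122  37]
0.0142 [ 66 126  38]
lock 354.0 215.0
cork 0
jar 0
glue 0
pot 0
burn 0
ham 0
purple 0
big 0
```

The bubble is centred and stable, the lock is in its shut place, and nothing else has moved.

```bash
python3 -c "
from workcell import bot
print(bot.job_done())"
```

```text
the job is handed in; nothing more can be done
None
```

The job is done and handed in: the table is one stop anticlockwise with the lock shut, the wedge is under the low corner with the bubble centred between its lines, and the other bench items showed no movement in the top view.

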